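# Check a plate gap with a flat gauge that was put away back to front

## Robot

A 6-joint arm with a two-finger parallel gripper is mounted at the origin on the work surface; the furniture and walls round the work are solid. World frame = base frame: x ahead of the robot, y to its left, z up, the work surface at z = 0. Lengths are in m, angles in rad, forces in N, time in s.
With the tool pointing down it reaches from about 0.25 to 0.775 m from the base axis. Payload 4 kg.
Tool frame: the origin (TCP) lies at the very end of the fingers, on their centre line; the grasp point (between the pads) lies 19 mm behind it; z points along the fingers, y is the line along which they close (so a half turn about z gives the same grasp; the last joint's range is limited). The gripper opens to 94 mm and grips with 3 to 60 N. Pads are 16 mm wide; open, the fingers measure 119 mm over their backs; the gripper's body (75 mm by 177 mm) begins 78 mm behind the grasp point.
Start: joints at [1.134, 0.087, 1.371, -0, 1.684, -0.103], TCP at [0.18, 0.52, 0.206] pointing down, gripper open.
Joint ranges: [-3.1, 3.1], [-0.76, 2.03], [0.27, 2.55], [-1.08, 4.22], [0.17, 2.65], [-2.57, 2.57]. Speed limits (rad/s): [2.79, 2.79, 3.14, 3.14, 3.14, 3.14].

## Interface

Orientations are given as [roll, pitch, yaw] about the fixed x, y, z axes, in that order (R = Rz(yaw) Ry(pitch) Rx(roll)).
In Python, from bench import robot gives the robot as it stands. The module is installed in compiled form; this text tells all that it offers.
- The arm moves only by the tool move_arm, never from a script. Its argument "deltas" is one flat list of numbers, 7 for each row, row after row: the turn, a rotation vector about the tool's x, y, z in rad, then the shift along the tool's x, y, z in cm, then the closure, from -1 (fully open) to 1 (shut). A call has 1 to 8 rows; each row is the pose to reach, as a shift and turn from the pose commanded when the call began, along the tool's axes at that moment; what a row does not reach only later rows make up. A row lasts 1/10 s, in which the tool goes at most 50 mm and 8.59 degrees, less where a joint would pass 70% of its speed; a pose out of reach is approached as far as the arm can. A call with a gripper value outside its range is refused whole. The fingers move at their own pace and stop on an object; the grip force is fixed at half the most. Time passes only in rows, so rows that repeat a pose let the fingers close. It gives the time, the measured TCP pose, the force, the opening and the grip force at its end, in the units of the state.
- robot.get_obs(): the state, without advancing time (a new reading comes with each control period).
- robot.snapshot(name): name is "side" or "top"; returns a dict with "image" (420x560x3 uint8, red, green, blue), "depth" (420x560 float32, m along the optical axis (not along the pixel's ray), 0 where there is no reading), "fov_y" (degrees; the focal length in pixels is half the picture's height over the tangent of half this angle, whatever the lens; pixels are square), "cx", "cy" (the principal point, pixels), "origin" and "orientation" of the camera in the world. Camera axes: x right, y up, looking along -z (the intrinsics and any distortion apply to the point x, -y, -z); pixel columns grow to the right and rows downward; lengths in m; the calibration is good to about 2 mm. A picture is of the moment at which its call begins.
- robot.close_job(): hands the job in; it is judged then, once.
The state is a dict: "time": time; "joint_positions": joint angles; "qvel": joint speeds; "joint_torque": joint torques, N m; "tool_pos": TCP position; "ee_rot": TCP orientation; "wrist_force": force on the tool from outside, world axes, zero at the start; "wrist_torque": the same for the moment, N m; "width": finger opening in m; "finger_force": force on a finger pad.
Only numpy, scipy, OpenCV 4.12 (cv2) and the standard library are available. Lean on these libraries where they do the work, as an engineer would, in place of code of your own. Each camera call takes 0.05 s, during which the arm holds its last target. There are 200 camera calls.

## Task

The flat steel gauge was put away back to front, with its handle inside the grey storage sleeve: draw it out by the blade, lay it flat on the bench clear of the sleeve and let go. Then take it by the handle and slide the blade straight into the gap of the plate jig from the apron side, until the notches in the blade's edges are level with the front edge of the top plate, and leave it lying there. Do not shift the bottle, dish, tape roll and timer standing around.

Things in the scene. Friction and masses are not known exactly. Their poses are not given: they have to be found in the camera images.
- gauge: Flat gauge 160x36 mm, 0.16 kg, flat underside. Steel blade 95 mm long, 8 mm thick; black handle 65 mm long, 20 mm thick. Depth mark: a 5x6 mm notch in each blade edge, 70 mm from the tip. Origin: underside, mid-width, at the notch line; x to the tip (at +70 mm; handle x -25 to -90 mm), z up. Starts on the bench, handle in the sleeve, 57-73 mm of blade showing.
- gauge_handle (a point): middle of the gauge's handle block, 10 mm above its underside; axes as the gauge
- gauge_tip (a point): middle of the blade's tip, 4 mm above the underside; axes as the gauge
- sleeve: Grey sheet-metal storage sleeve fixed to the bench: low tunnel without floor, 105 mm long, 58 wide (74 over its 4 mm thick side flanges), 32 high; inside 46 wide, 27 high; back closed. Origin: on the bench, middle of the open mouth; x points out of the mouth, z up.
- jig: Plate jig fixed to the bench, foot 121x106x8 mm. Two aluminium plates 86 mm wide with a gap between: floor at z 30, ceiling 43 mm, 50 mm wide between side strips, 90 mm deep, open behind. Lower plate stands out 25 mm in front as an apron. Top at 55 mm, 4 corner studs to 68. Origin: on the bench below the middle of the top plate's front edge; x into the gap, z up.
- gap_front (a point): middle of the gap floor at the top plate's front edge, 30 mm above the bench; axes as the jig
- bottle: amber reagent bottle with black cap, 51 mm diameter, 102 mm tall, standing at the right rear; origin at the middle of its underside. Bystander, loose, to be left alone.
- dish: closed petri dish, 60 mm diameter, 15 mm high; origin at the middle of its underside. Bystander, loose, to be left alone.
- tape: roll of label tape lying flat, 65 mm diameter, 18 mm high; origin at the middle of its underside. Bystander, loose, to be left alone.
- timer: bench timer with a wedge-shaped body, 74 x 60 x 21 mm, left of the work; origin at the middle of its underside. Bystander, loose, to be left alone.
Things that resemble listed ones, but are neither listed nor needed, are in the scene too. Leave any orange look-alike of the jig alone.

How it is judged:
On the way:
1. the gauge lies flat on the bench, handle clear of the sleeve (its middle over 28 mm in front of the mouth, or outside the sleeve), let go and at rest ((x of gauge_handle in the frame of sleeve above 0.028 m or x of gauge_handle in the frame of sleeve below -0.145 m or y of gauge_handle in the frame of sleeve above 0.075 m or y of gauge_handle in the frame of sleeve below -0.075 m) and height (world z) of gauge between -0.004 and 0.006 m and angle between gauge's own z axis and vertical below 0.08 rad and linear speed of gauge below 0.02 m/s and contact force between the fingers and gauge below 0.1 N), for 0.2 s.
At the end, for the whole second after the job is handed in: Gauge let go and at rest, blade tip first in the gap from the apron side: notch line within 6 mm of the top plate's front edge and 9 mm of mid-gap, underside on the gap floor (-4 to +6 mm), in line within 0.17 rad, level within 0.1 rad (x of gauge in the frame of gap_front between -0.006 and 0.006 m and y of gauge in the frame of gap_front between -0.009 and 0.009 m and z of gauge in the frame of gap_front between -0.004 and 0.006 m and x of gauge_tip in the frame of gap_front above 0.06 m and angle between the x axis of gauge and the x axis of jig, either way round below 0.17 rad and angle between gauge's own z axis and vertical below 0.1 rad and linear speed of gauge below 0.01 m/s and contact force between the fingers and gauge below 0.1 N); the robot touches nothing.
It fails at once if the bottle is moved more than 30 mm (distance of bottle from where it was at the start of the episode above 0.03 m).
It fails at once if the dish is moved more than 30 mm (distance of dish from where it was at the start of the episode above 0.03 m).
It fails at once if the tape is moved more than 30 mm (distance of tape from where it was at the start of the episode above 0.03 m).
It fails at once if the timer is moved more than 30 mm (distance of timer from where it was at the start of the episode above 0.03 m).
It also fails if it takes over 51 s, if anything falls off the work surface, if the arm or the gripper's body presses on something with over 40 N, if the wrist force passes 120 N, or if a joint passes its speed limit or range.

## Working session

There is one attempt and no reset: what is moved stays moved. The work goes in short steps, Python scripts to look and compute and a tool call to move; the robot and the scene stay as the last step left them, time stands still between calls to the robot, and variables do not carry over. Pictures are saved under pics/ and viewed, at most 10 in all, crops included, and the job is handed in when it is done.

Besides the shell and the picture viewer there is one more tool, called after "Emit:" as a command line: name --argument value ..., lists and objects as JSON in quotes. move_arm: Moves the arm, as the interface text tells. Its arguments: {"type":"object","properties":{"deltas":{"type":"array","items":{"type":"number"}}},"required":["deltas"]}

```bash
mkdir -p pics; cat > h.py <<'E'
import numpy as np, cv2, pickle
from bench import robot
from scipy.spatial.transform import Rotation as R
def rot(o):
    o=np.array(o,float)
    return o if o.shape==(3,3) else (R.from_euler('xyz',o).as_matrix() if o.size==3 else R.from_quat(o).as_matrix())
def snap(n,f):
    s=robot.snapshot(n); pickle.dump(s,open(f+'.pkl','wb')); cv2.imwrite('pics/'+f+'.png',s['image'][:,:,::-1]); return s
def load(f): return pickle.load(open(f+'.pkl','rb'))
def cloud(s):
    h,w=s['depth'].shape; f=h/2/np.tan(np.radians(s['fov_y'])/2)
    v,u=np.mgrid[:h,:w]; d=s['depth']
    P=np.stack([(u-s['cx'])/f*d,-(v-s['cy'])/f*d,-d],-1)
    return P@rot(s['orientation']).T+np.array(s['origin'])
def pix(s,u,v,z):
    h=s['image'].shape[0]; f=h/2/np.tan(np.radians(s['fov_y'])/2)
    r=rot(s['orientation'])@np.array([(u-s['cx'])/f,-(v-s['cy'])/f,-1]); o=np.array(s['origin'])
    return o+r*(z-o[2])/r[2]
E
python3 - <<'E'
from h import *
for n in('top','side'):
    s=snap(n,n+'0'); print({k:v for k,v in s.items() if k not in('image','depth')})
print(robot.get_obs())
E
```

```text
{'fov_y': 52.43108156751554, 'cx': 281.6688329865289, 'cy': 204.90325938145833, 'origin': array([0.36838906, 0.01125881, 1.12870246]), 'orientation': array([ 0.06091783,  0.03109382, -1.57093531])}
{'fov_y': 57.46974713352162, 'cx': 275.56190583490036, 'cy': 210.49758144909217, 'origin': array([0.46240052, 0.73715347, 0.67535295]), 'orientation': array([ 8.53933254e-01, -2.93840435e-03,  3.11167002e+00])}
{'time': 0.1, 'joint_positions': array([ 1.13390466e+00,  8.78884959e-02,  1.37209606e+00,  1.08907702e-05,
        1.68358759e+00, -1.03131324e-01]), 'qvel': array([-0.00039408, -0.00369539, -0.0022223 , -0.00028349,  0.00225647,
        0.00098242]), 'joint_torque': array([ 3.24616660e-03, -3.41250765e+01, -3.03302157e+01,  7.22317840e-02,
        3.04306566e-02, -8.79859317e-05]), 'tool_pos': array([0.17998786, 0.51919775, 0.20442075]), 'ee_rot': array([-3.13962479e+00, -2.14552618e-04,  2.80783332e+00]), 'wrist_force': array([ 0.19753819, -0.04708306,  0.04394878]), 'wrist_torque': array([ 0.01609898, -0.03260595, -0.00716974]), 'finger_force': 0.0, 'width': 0.09413987900990918}
```

View pics/top0.png

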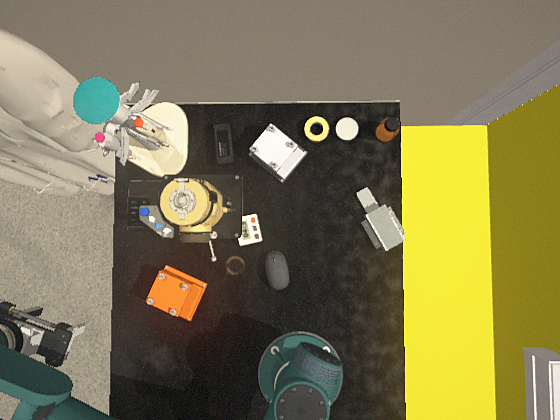

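View pics/side0.png

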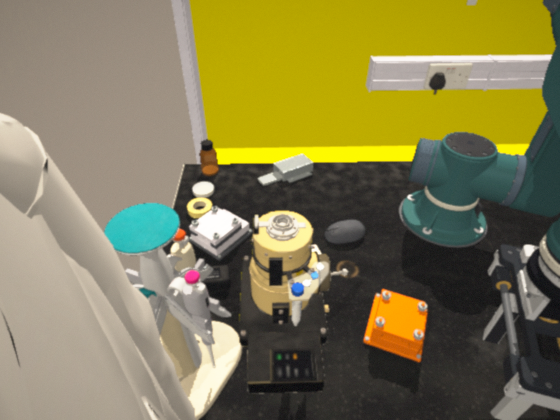

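The top view shows the grey sleeve at about (382,228), with the blade showing at (366,202). There are two jig candidates: the silver one at (278,152) and the orange one at (177,292). The silver one fits, as it is aluminium and the orange is the look-alike. I'll confirm it in an enlarged crop.

```bash
python3 - <<'E'
from h import *
s=load('top0'); im=s['image'][105:265,230:420,::-1]
cv2.imwrite('pics/crop0.png',cv2.resize(im,None,fx=3.75,fy=3.75,interpolation=cv2.INTER_CUBIC))
C=cloud(s)
for u,v in[(366,195),(367,204),(383,225),(277,150),(262,160),(290,172),(274,172),(300,165),(256,145),(330,200)]: print(u,v,C[v,u].round(3))
# height map clusters
M=C[...,2]
for nm,(u0,u1,v0,v1),zl,zh in[('slv',(350,410,180,255),.025,.040),('blade',(350,380,180,225),.004,.013),('jigtop',(245,310,118,185),.048,.060),('apron',(245,310,118,185),.024,.036)]:
    m=np.zeros(M.shape,bool); m[v0:v1,u0:u1]=(M[v0:v1,u0:u1]>zl)&(M[v0:v1,u0:u1]<zh)
    P=C[m]; 
    (c,sz,a)=cv2.minAreaRect((P[:,:2]*1000).astype(np.float32)); print(nm,m.sum(),np.round(c,1),np.round(sz,1),round(a,1),P[:,2].mean().round(4),cv2.boxPoints((c,sz,a)).round(0).tolist())
E
```

```text
366 195 [ 0.463 -0.176  0.005]
367 204 [ 0.438 -0.177  0.013]
383 225 [ 0.383 -0.213  0.035]
277 150 [0.574 0.057 0.055]
262 160 [0.552 0.096 0.035]
290 172 [0.524 0.024 0.008]
274 172 [0.524 0.066 0.008]
300 165 [ 0.544 -0.003 -0.001]
256 145 [0.587 0.11  0.054]
330 200 [ 0.45  -0.081  0.001]
slv 956 [ 379.1 -217.9] [104.9  58.7] 29.3 0.032 [[319.0, -218.0], [348.0, -269.0], [439.0, -218.0], [410.0, -167.0]]
blade 368 [ 444.4 -170.1] [116.5  71.7] 1.0 0.008 [[386.0, -135.0], [387.0, -207.0], [503.0, -205.0], [502.0, -133.0]]
jigtop 1053 [583.5  67.5] [90.8 86.1] 50.5 0.0549 [[521.0, 60.0], [588.0, 5.0], [646.0, 75.0], [579.0, 130.0]]
apron 354 [572.7  54.5] [107.1  86.2] 50.3 0.03 [[505.0, 41.0], [572.0, -14.0], [640.0, 68.0], [574.0, 123.0]]
```

View pics/crop0.png

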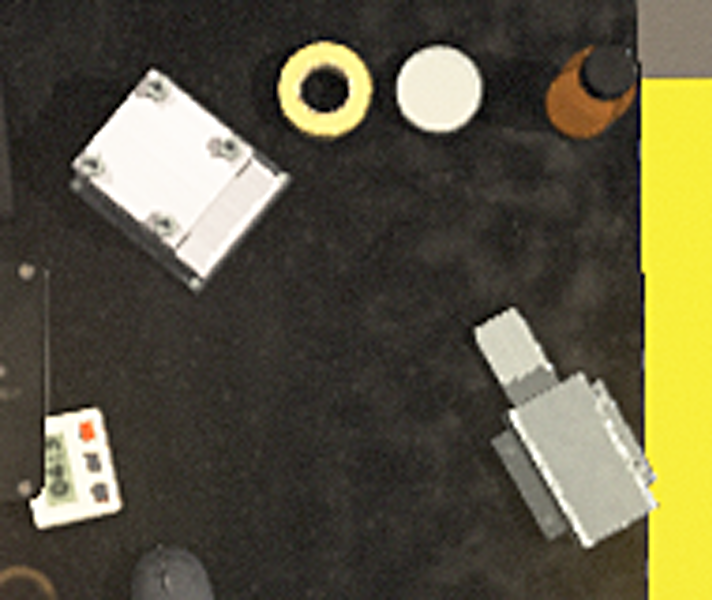

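The crop shows the silver plate jig with four studs on top. Its apron faces lower right, around crop (230,220), so this is the jig to use. The blade tip is at crop (497,318), and the sleeve mouth edge runs from (510,408) to (583,373). Next I'll fit the blade and check the clearances.

```bash
python3 - <<'E'
from h import *
s=load('top0'); C=cloud(s); M=C[...,2]
m0=np.array([.4245,-.1925]); a=np.radians(29.3); ex=np.array([np.cos(a),np.sin(a)]); ey=np.array([-ex[1],ex[0]])
q=(C[...,:2]-m0); X=q@ex; Y=q@ey
m=(X>.004)&(X<.09)&(abs(Y)<.03)&(M>.004)&(M<.018)
P=np.stack([X[m],Y[m]],1)*1000; print(m.sum(),cv2.minAreaRect(P.astype(np.float32)), 'tip x',P[:,0].max(),M[m].mean())
for x in range(5,75,10):
    k=(P[:,0]>x)&(P[:,0]<x+10); 
    if k.any(): print(x,P[k,1].min().round(1),P[k,1].max().round(1))
p=[pix(s,230+u/3.75,105+v/3.75,.008) for u,v in[(475,328),(516,308)]]; print('tip corners',[((t[:2]-m0)@np.c_[ex,ey]).round(4) for t in p])
for nm,u0,u1,v0,v1,zl in[('tape',300,332,112,145,.006),('dish',333,362,114,142,.006),('bottle',372,401,112,145,.02),('timer',241,264,210,250,.006),('scope',130,245,172,262,.03),('things',110,190,90,175,.03)]:
    B=C[v0:v1,u0:u1].reshape(-1,3); B=B[(B[:,2]>zl)]; print(nm,B.min(0).round(3),B.max(0).round(3))
for v in(150,200,240): print([C[v,u].round(3).tolist() for u in(398,404,410,440)])
E
```

```text
313 ((45.68663787841797, -0.6561985015869141), (84.10611724853516, 57.36555862426758), 4.623634338378906) tip x 89.9149604726461 0.008257898989017364
5 -17.0 23.9
15 -26.4 18.6
25 -25.8 18.5
35 -20.1 21.7
45 -29.2 18.9
55 -14.6 28.9
65 -26.1 29.8
tip corners [array([0.0593, 0.0145]), array([ 0.0574, -0.0173])]
tape [ 0.368 -0.077  0.006] [0.671 0.011 1.129]
dish [ 0.368 -0.153  0.006] [0.669 0.011 1.129]
bottle [ 0.368 -0.249  0.02 ] [0.653 0.011 1.129]
timer [0.329 0.011 0.006] [0.423 0.152 1.129]
scope [0.295 0.011 0.03 ] [0.517 0.44  1.129]
things [0.368 0.011 0.03 ] [0.722 0.46  1.129]
[[0.582, -0.262, 0.001], [0.605, -0.309, -0.121], [0.604, -0.325, -0.115], [0.605, -0.413, -0.121]]
[[0.45, -0.26, -0.002], [0.458, -0.306, -0.119], [0.458, -0.323, -0.116], [0.458, -0.409, -0.118]]
[[0.345, -0.251, 0.032], [0.342, -0.304, -0.119], [0.342, -0.321, -0.12], [0.342, -0.407, -0.119]]
```

```bash
python3 - <<'E'
from h import *
for f in('top0','side0'):
    s=load(f); C=cloud(s); k=(s['depth']>0)&(C[...,0]>.28)&(C[...,0]<.55)&(C[...,1]>.12)&(C[...,1]<.46)&(C[...,2]<.6); P=C[k]
    print(f,P[:,2].max(),[(x,round(P[(P[:,0]>x)&(P[:,0]<x+.05),2].max(),3)) for x in np.arange(.28,.55,.05) if ((P[:,0]>x)&(P[:,0]<x+.05)).any()])
o=robot.get_obs(); T=rot(o['ee_rot']); g=np.array([.47-.018,-.164-.012,.12]); 
G=R.from_euler('xyz',[np.pi,0,.511]).as_matrix()
print((T.T@(g-o['tool_pos'])*100).round(1), R.from_matrix(T.T@G).as_rotvec().round(3), T.round(2).tolist())
E
```

```text
top0 0.26428417378962754 [(np.float64(0.28), np.float64(0.056)), (np.float64(0.33), np.float64(0.202)), (np.float64(0.38), np.float64(0.234)), (np.float64(0.43), np.float64(0.237)), (np.float64(0.48), np.float64(0.236)), (np.float64(0.53), np.float64(0.264))]
side0 0.2637254654804349 [(np.float64(0.28), np.float64(0.056)), (np.float64(0.33), np.float64(0.17)), (np.float64(0.38), np.float64(0.234)), (np.float64(0.43), np.float64(0.236)), (np.float64(0.48), np.float64(0.235)), (np.float64(0.53), np.float64(0.264))]
[-48.5 -56.8   8.5] [-1.000e-03  2.000e-03  2.297e+00] [[-0.94, 0.33, -0.0], [0.33, 0.94, -0.0], [0.0, -0.0, -1.0]]
```

Emit:
move_arm --deltas '[0, 0, 0.14, 0, 0, -5, -1, 0, 0, 0.28, 0, 0, -10, -1, 0, 0, 0.42, -2.9, -3.4, -10, -1, 0, 0, 0.56, -5.8, -6.8, -10, -1, 0, 0, 0.7, -8.7, -10.2, -10, -1, 0, 0, 0.84, -11.6, -13.6, -10, -1, 0, 0, 0.98, -14.5, -17, -10, -1, 0, 0, 1.12, -17.4, -20.4, -10, -1]'

```text
time: 0.9
tool_pos: [0.2778, 0.2682, 0.305]
ee_rot: [-3.141, 0.0, 1.683]
wrist_force: [0.8, -0.0, 0.7]
width: 0.094
finger_force: 0.0
```

```bash
cat > go.py <<'E'
from h import *
import sys
# goal: x y z yaw -> delta in tool axes from the current pose
x,y,z,w=map(float,sys.argv[1:5]); o=robot.get_obs(); T=rot(o['ee_rot'])
G=R.from_euler('xyz',[np.pi,0,w]).as_matrix()
print(R.from_matrix(T.T@G).as_rotvec().round(3),(T.T@(np.array([x,y,z])-o['tool_pos'])*100).round(2))
print('t',o['time'],'pos',o['tool_pos'].round(4),'rpy',o['ee_rot'].round(3),'F',o['wrist_force'].round(1),'w',round(o['width'],4),'ff',o['finger_force'],'q',o['joint_positions'].round(2))
E
python3 go.py .452 -.176 .12 .511
```

```text
[0.    0.    1.172] [-46.08  12.35  18.51]
t 0.9 pos [0.2778 0.2682 0.305 ] rpy [-3.141  0.     1.683] F [ 0.8 -0.   0.7] w 0.094 ff 0.0 q [ 0.62 -0.28  1.51 -0.    1.91  0.51]
```

Emit:
move_arm --deltas '[0, 0, 0.14, -4.4, 1.2, 0, -1, 0, 0, 0.28, -8.8, 2.4, 0, -1, 0, 0, 0.42, -13.2, 3.5, 0, -1, 0, 0, 0.56, -17.6, 4.7, 0, -1, 0, 0, 0.7, -22, 5.9, 2, -1, 0, 0, 0.84, -26.3, 7.1, 5, -1, 0, 0, 0.98, -30.7, 8.2, 8, -1, 0, 0, 1.12, -35, 9.4, 11, -1]'

```text
time: 1.7
tool_pos: [0.4082, -0.0593, 0.2009]
ee_rot: [3.142, -0.0, 0.561]
wrist_force: [1.2, 0.2, 1.0]
width: 0.0941
finger_force: 0.0
```

```bash
python3 go.py .452 -.177 .06 .511
```

```text
[ 0.   -0.    0.05] [-2.57 12.29 14.09]
t 1.7 pos [ 0.4082 -0.0593  0.2009] rpy [ 3.142 -0.     0.561] F [1.2 0.2 1. ] w 0.0941 ff 0.0 q [-0.28 -0.22  1.67  0.    1.69  0.73]
```

Emit:
move_arm --deltas '[0, 0, 0.05, -0.6, 3, 3, -1, 0, 0, 0.05, -1.2, 6, 6.5, -1, 0, 0, 0.05, -1.8, 9, 10, -1, 0, 0, 0.05, -2.4, 12.2, 14, -1, 0, 0, 0.05, -2.4, 12.2, 14, -1, 0, 0, 0.05, -2.4, 12.2, 14, -1]'

```text
time: 2.3
tool_pos: [0.4525, -0.1729, 0.0606]
ee_rot: [-3.138, 0.002, 0.517]
wrist_force: [0.1, 0.7, -0.1]
width: 0.0941
finger_force: 0.0
```

```bash
python3 go.py .455 -.1755 .003 .511; python3 - <<'E'
from h import *
s=snap('side','side1'); im=s['image'][120:260,200:380,::-1]
cv2.imwrite('pics/crop1.png',cv2.resize(im,None,fx=4,fy=4,interpolation=cv2.INTER_CUBIC))
E
```

```text
[-0.004  0.002  0.006] [0.1  0.37 5.76]
t 2.3 pos [ 0.4525 -0.1729  0.0606] rpy [-3.138e+00  2.000e-03  5.170e-01] F [ 0.1  0.7 -0.1] w 0.0941 ff 0.0 q [-0.48  0.02  1.73  0.    1.39  0.57]
```

View pics/crop1.png

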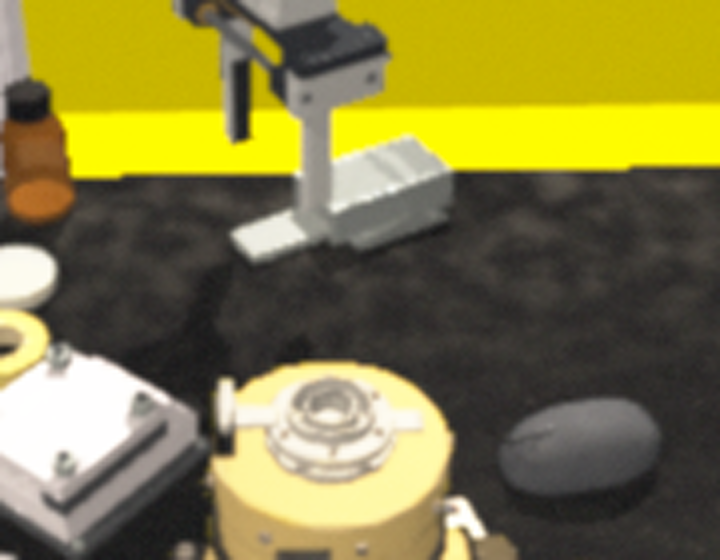

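The open fingers straddle the blade, with the near fingertip at crop (312,235) and the blade tip at (240,240). I'll descend and grip.

Emit:
move_arm --deltas '[0, 0, 0, 0.1, 0.2, 2.5, -1, 0, 0, 0, 0.1, 0.2, 4.5, -1, 0, 0, 0, 0.1, 0.2, 5.7, -1, 0, 0, 0, 0.1, 0.2, 5.7, -0.4, 0, 0, 0, 0.1, 0.2, 5.7, 1, 0, 0, 0, 0.1, 0.2, 5.7, 1, 0, 0, 0, 0.1, 0.2, 5.7, 1, 0, 0, 0, 0.1, 0.2, 5.7, 1]'

```text
time: 3.15
tool_pos: [0.456, -0.1748, 0.0059]
ee_rot: [3.14, -0.001, 0.518]
wrist_force: [-0.7, -0.3, 0.4]
width: 0.057
finger_force: 0.0
```

```bash
python3 go.py .455 -.1755 .003 .511
```

```text
[ 0.001 -0.001  0.007] [-0.13  0.01  0.29]
t 3.15 pos [ 0.456  -0.1748  0.0059] rpy [ 3.14e+00 -1.00e-03  5.18e-01] F [-0.7 -0.3  0.4] w 0.057 ff 0.0 q [-0.48  0.08  1.79  0.    1.27  0.57]
```

Emit:
move_arm --deltas '[0, 0, 0, 0, 0, 0.2, -0.2, 0, 0, 0, 0, 0, 0.2, -0.2, 0, 0, 0, 0, 0, 0.2, -0.2]'

```text
time: 3.45
tool_pos: [0.4554, -0.1745, 0.003]
ee_rot: [-3.141, 0.0, 0.518]
wrist_force: [-0.6, 0.2, -0.6]
width: 0.0563
finger_force: 0.0
```

Emit:
move_arm --deltas '[0, 0, 0, 0, 0, 0.05, 1, 0, 0, 0, 0, 0, 0.05, 1, 0, 0, 0, 0, 0, 0.05, 1, 0, 0, 0, 0, 0, 0.05, 1, 0, 0, 0, 0, 0, 0.05, 1, 0, 0, 0, 0, 0, 0.05, 1]'

```text
time: 4.05
tool_pos: [0.4555, -0.1745, 0.0026]
ee_rot: [-3.142, -0.0, 0.518]
wrist_force: [-0.3, -0.5, -0.8]
width: 0.0352
finger_force: 30.0
```

Emit:
move_arm --deltas '[0, 0, 0, 0.8, 0, -0.05, 1, 0, 0, 0, 2, 0, -0.05, 1, 0, 0, 0, 3.5, 0, -0.05, 1, 0, 0, 0, 5, 0, -0.05, 1, 0, 0, 0, 6.5, 0, -0.05, 1, 0, 0, 0, 8, 0, -0.05, 1, 0, 0, 0, 9.5, 0, -0.05, 1, 0, 0, 0, 10.5, 0, -0.05, 1]'

```text
time: 4.85
tool_pos: [0.5482, -0.1216, 0.0031]
ee_rot: [3.142, -0.0, 0.519]
wrist_force: [0.2, -0.0, -1.4]
width: 0.0354
finger_force: 30.0
```

```bash
python3 - <<'E'
from h import *
s=snap('top','top2'); im=s['image'][105:265,240:430,::-1]
cv2.imwrite('pics/crop2.png',cv2.resize(im,None,fx=3.75,fy=3.75,interpolation=cv2.INTER_CUBIC))
o=robot.get_obs(); print(o['tool_pos'],o['wrist_force'],o['width'],o['finger_force'])
E
```

```text
[ 0.54911549 -0.12111468  0.00315709] [ 2.36620854 -0.07019457 -1.31431408] 0.03530386095957303 29.99987930059433
```

View pics/crop2.png

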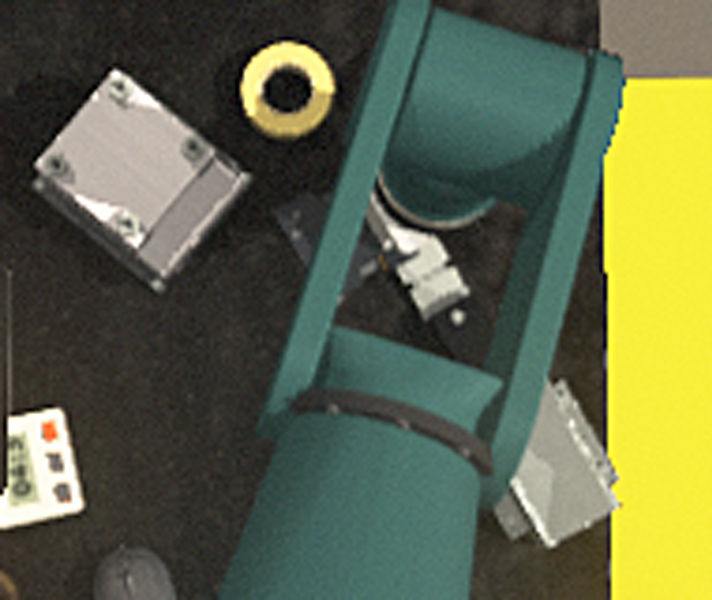

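The arm hides the gauge in this view, but the sleeve, jig, dish and tape have not been disturbed. The grip held: width 35 mm at 30 N over a 108 mm pull. I'll slide the gauge sideways until it lines up with the jig.

Emit:
move_arm --deltas '[0, 0, 0, 0.2, -1.5, -0.05, 1, 0, 0, -0.05, 0.4, -3.2, -0.05, 1, 0, 0, -0.11, 0.6, -5, -0.05, 1, 0, 0, -0.18, 0.8, -6.8, -0.05, 1, 0, 0, -0.25, 1.0, -8.5, -0.05, 1, 0, 0, -0.32, 1.2, -10, -0.05, 1, 0, 0, -0.36, 1.2, -10.4, 0, 1, 0, 0, -0.36, 1.2, -10.4, 0.05, 1]'

```text
time: 5.7
tool_pos: [0.5039, -0.0246, 0.0026]
ee_rot: [-3.14, -0.0, 0.88]
wrist_force: [0.2, 1.6, 0.3]
width: 0.0357
finger_force: 30.0
```

Emit:
move_arm --deltas '[0, 0, 0, 0, 0, 0, -0.1, 0, 0, 0, 0, 0, 0, -0.1, 0, 0, 0, 0, 0, 0, -0.1, 0, 0, 0, 0, 0, 0, -0.1, 0, 0, 0, 0, 0, 0, -0.1]'

```text
time: 6.2
tool_pos: [0.5058, -0.0265, 0.0027]
ee_rot: [3.142, -0.0, 0.877]
wrist_force: [0.2, -0.7, 0.3]
width: 0.052
finger_force: 0.0
```

Emit:
move_arm --deltas '[0, 0, 0, 0, 0, -3, -0.1, 0, 0, 0, 0, 0, -7, -0.5, 0, 0, 0, -3, 0, -8, -1, 0, 0, 0, -7, 0, -8, -1, 0, 0, 0, -10.4, 0, -8, -1, 0, 0, 0, -10.4, 0, -8, -1]'

```text
time: 6.8
tool_pos: [0.4374, -0.1086, 0.0828]
ee_rot: [3.141, 0.001, 0.873]
wrist_force: [0.7, 1.1, 0.5]
width: 0.0882
finger_force: 0.0
```

```bash
python3 - <<'E'
from h import *
s=snap('side','side3'); im=s['image'][130:270,180:370,::-1]
cv2.imwrite('pics/crop3.png',cv2.resize(im,None,fx=4,fy=4,interpolation=cv2.INTER_CUBIC))
s=snap('top','top3')
o=robot.get_obs(); print(o['tool_pos'],o['ee_rot'])
E
```

```text
[ 0.43926078 -0.10661232  0.08276889] [ 3.14121041e+00 -8.84713148e-04  8.75820037e-01]
```

View pics/crop3.png

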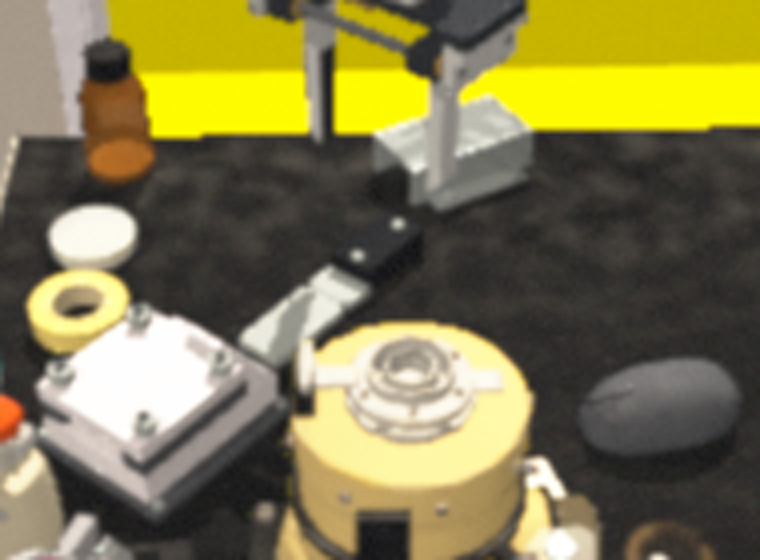

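The gauge lies flat, blade towards the jig: blade tip corners at crop (240,337) and (275,365), handle from (350,265) to (410,230). I'll measure it from the depth cloud.

```bash
python3 - <<'E'
from h import *
s=load('side3'); C=cloud(s)
g0=np.array([.5545,.0325]); a=.88; ex=np.array([np.cos(a),np.sin(a)]); ey=np.array([-ex[1],ex[0]])
X=(C[...,:2]-g0)@ex; Y=(C[...,:2]-g0)@ey; Z=C[...,2]; d=s['depth']>0
for nm,x0,x1,zl,zh in[('blade',-.15,-.04,.005,.012),('handle',-.24,-.12,.0155,.024)]:
    m=d&(X>x0)&(X<x1)&(abs(Y)<.035)&(Z>zl)&(Z<zh); P=np.stack([X[m],Y[m]],1)*1000
    print(nm,m.sum(),P.min(0).round(1),P.max(0).round(1),cv2.minAreaRect(P.astype(np.float32)),np.median(Z[m]))
    for x in range(int(P[:,0].min()),int(P[:,0].max()),12):
        k=(P[:,0]>=x)&(P[:,0]<x+12); print(x,P[k,1].min().round(1),P[k,1].max().round(1))
def J(u,v,z):
    p=pix(s,180+u/4,130+v/4,z)[:2]-g0; return (p@ex*1000).round(1),(p@ey*1000).round(1)
print('tip',J(240,335,.008),J(278,365,.008),'hend',J(395,215,.02),J(425,232,.02),'hfront',J(335,250,.02),J(372,275,.02))
# jig in side view
m=d&(X>-.02)&(X<.11)&(abs(Y)<.06)&(Z>.051)&(Z<.059); P=(C[...,:2][m]*1000).astype(np.float32); r=cv2.minAreaRect(P); print('jig',r,cv2.boxPoints(r).round(1).tolist())
E
python3 go.py .4385 -.1075 .083 .877
```

```text
blade 340 [-147.2  -16.9] [-48.6  21.1] ((-97.89881896972656, 2.0765819549560547), (37.9853630065918, 98.62447357177734), 89.9299545288086) 0.008108674137699445
-147 -14.9 21.1
-135 -14.6 20.6
-123 -15.1 20.1
-111 -16.9 20.2
-99 -16.5 21.1
-87 -16.5 20.5
-75 -14.4 21.0
-63 -14.0 20.2
-51 -11.5 17.6
handle 202 [-211.   -15.2] [-143.1   22.3] ((-176.99163818359375, 2.9391822814941406), (68.64012145996094, 36.98447036743164), 1.429848313331604) 0.019782044919119723
-211 -15.0 20.8
-199 -13.6 19.6
-187 -15.2 20.8
-175 -15.2 20.5
-163 -14.8 20.5
-151 -12.5 22.3
tip (np.float64(-53.5), np.float64(-14.0)) (np.float64(-46.8), np.float64(24.6)) hend (np.float64(-207.0), np.float64(-3.7)) (np.float64(-204.3), np.float64(24.7)) hfront (np.float64(-149.9), np.float64(-12.0)) (np.float64(-144.2), np.float64(24.9))
jig ((584.2239379882812, 68.47065734863281), (90.60946655273438, 89.21492767333984), 49.47394943237305) [[520.9000244140625, 63.0], [588.7000122070312, 5.0], [647.5999755859375, 73.9000015258789], [579.7999877929688, 131.89999389648438]]
[ 0.    -0.001 -0.001] [-0.12 -0.   -0.02]
t 6.9 pos [ 0.4393 -0.1066  0.0828] rpy [ 3.141e+00 -1.000e-03  8.760e-01] F [ 0.3  1.3 -0.6] w 0.0932 ff 0.0 q [-0.36 -0.07  1.78  0.    1.44  0.33]
```

Emit:
move_arm --deltas '[0, 0, 0, 0.3, -0.2, 3, -0.6, 0, 0, 0, 0.3, -0.2, 6, -0.4, 0, 0, 0, 0.3, -0.2, 7.5, -0.2, 0, 0, 0, 0.3, -0.2, 7.9, 0, 0, 0, 0, 0.3, -0.2, 7.9, 0, 0, 0, 0, 0.3, -0.2, 7.9, 0.1, 0, 0, 0, 0.3, -0.2, 7.9, 1, 0, 0, 0, 0.3, -0.2, 7.9, 1]'

```text
time: 7.7
tool_pos: [0.4405, -0.1028, 0.0048]
ee_rot: [3.14, -0.001, 0.878]
wrist_force: [0.3, 0.9, 1.5]
width: 0.0358
finger_force: 30.0
```

Emit:
move_arm --deltas '[0, 0, 0, 0, 0, 0, 1, 0, 0, 0, 0, 0, 0, 1, 0, 0, 0, 0, 0, 0, 1, 0, 0, 0, 0, 0, 0, 1]'

```text
time: 8.1
tool_pos: [0.4405, -0.1028, 0.0048]
ee_rot: [3.14, -0.001, 0.878]
wrist_force: [-0.9, 1.6, 5.8]
width: 0.0357
finger_force: 30.0
```

```bash
python3 go.py .4395 -.1027 .036 .876
```

```text
[ 0.002 -0.001  0.002] [-0.05 -0.08 -3.12]
t 8.1 pos [ 0.4405 -0.1028  0.0048] rpy [ 3.14e+00 -1.00e-03  8.78e-01] F [-0.9  1.6  5.8] w 0.0357 ff 29.992443323135376 q [-0.36  0.    1.87  0.    1.26  0.34]
```

Emit:
move_arm --deltas '[0, 0, 0, 0, 0, -1.5, 1, 0, 0, 0, 0, 0, -3.25, 1, 0, 0, 0, 0, 0, -3.25, 1, 0, 0, 0, 0, 0, -3.25, 1]'

```text
time: 8.5
tool_pos: [0.4394, -0.1027, 0.0356]
ee_rot: [-3.141, 0.0, 0.878]
wrist_force: [0.4, 1.0, -2.5]
width: 0.036
finger_force: 30.0
```

```bash
cat > meas.py <<'E'
from h import *
import sys
n=sys.argv[1]; s=snap('side',n); im=s['image'][150:270,170:330,::-1]
cv2.imwrite('pics/c_'+n+'.png',cv2.resize(im,None,fx=4.5,fy=4.5,interpolation=cv2.INTER_CUBIC))
C=cloud(s); g0=np.array([.5547,.0332]); a=.876; ex=np.array([np.cos(a),np.sin(a)]); ey=np.array([-ex[1],ex[0]])
X=(C[...,:2]-g0)@ex; Y=(C[...,:2]-g0)@ey; Z=C[...,2]; d=s['depth']>0
for x in np.arange(-.2,.0,.01):
    m=d&(X>x)&(X<x+.01)&(abs(Y)<.03)&(Z>.027)
    if m.sum()>3: print(round(x*1000),m.sum(),'Y',np.percentile(Y[m]*1000,[3,97]).round(1),'Z',np.median(Z[m]*1000).round(1))
m=d&(X<-.029)&(X>-.13)&(abs(Y)<.03)&(Z>.032)
if m.any(): print('tip x',X[m].max())
o=robot.get_obs(); q=o['tool_pos'][:2]-g0; print('tcp jig',q@ex,q@ey,o['tool_pos'][2],o['ee_rot'],o['wrist_force'].round(1),o['time'])
E
python3 meas.py lift
```

```text
-200 42 Y [-20.7  29.5] Z 422.2
-190 83 Y [-19.4  29.2] Z 105.0
-180 141 Y [-23.8  29.7] Z 84.7
-170 262 Y [-28.   29.4] Z 94.8
-160 607 Y [-24.1  29.1] Z 198.5
-150 810 Y [-20.8  25. ] Z 264.0
-140 99 Y [-13.3  25.2] Z 299.7
-130 297 Y [-6.1 29.5] Z 388.0
-120 567 Y [-17.2  21.9] Z 388.2
-110 43 Y [-12.8  20.3] Z 38.8
-100 36 Y [-13.2  20.6] Z 38.7
-90 42 Y [-15.3  20.2] Z 38.6
-80 38 Y [-14.   20.2] Z 38.2
-70 42 Y [-13.9  20. ] Z 38.3
-60 53 Y [-13.3  19.3] Z 37.7
-30 26 Y [-28.4  25.1] Z 29.7
-20 9 Y [-14.4  29.5] Z 29.8
tip x -0.050099433681939316
tcp jig -0.1784304897683422 0.002118154693579465 0.035041913361315236 [-3.14006631e+00  6.55316694e-04  8.77695067e-01] [-0.4 -0.2 -2.3] 8.55
```

View pics/c_lift.png

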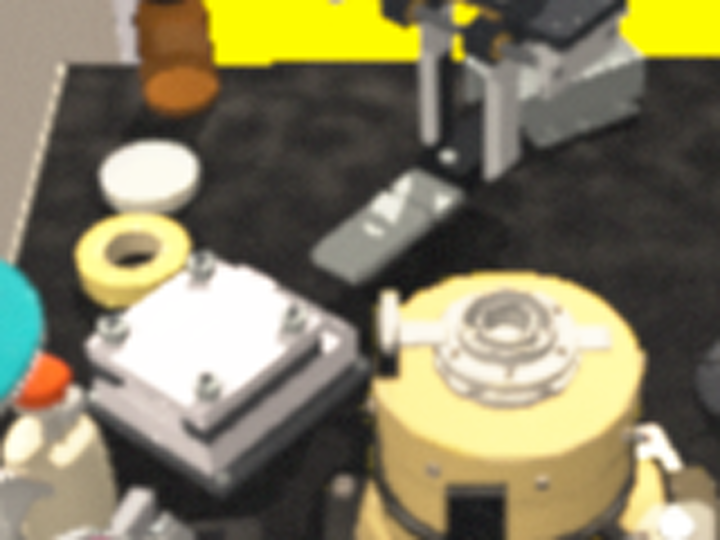

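The blade is held almost level, tip at crop (335,262), about 50 mm in front of the top plate's edge and 3 mm off the mid-line to the left. It droops slightly, so I'll raise it 2 mm, shift it sideways and insert most of the way.

Emit:
move_arm --deltas '[0, 0, 0, 0.5, 0.25, -0.25, 1, 0, 0, 0, 1.5, 0.25, -0.25, 1, 0, 0, 0, 3, 0.25, -0.25, 1, 0, 0, 0, 4.5, 0.25, -0.25, 1, 0, 0, 0, 4.5, 0.25, -0.25, 1]'

```text
time: 9.05
tool_pos: [0.4714, -0.0681, 0.0384]
ee_rot: [-3.141, -0.001, 0.88]
wrist_force: [0.5, 0.3, -1.5]
width: 0.0353
finger_force: 30.0
```

```bash
python3 meas.py pre | tail -9
```

```text
-80 458 Y [-1.2 29.1] Z 391.9
-70 388 Y [-14.2  15.7] Z 388.9
-60 45 Y [-15.5  18. ] Z 41.3
-50 43 Y [-16.8  17.3] Z 41.0
-40 42 Y [-16.   18.4] Z 41.2
-30 49 Y [-17.3  23.4] Z 40.8
-20 43 Y [-15.5  28.4] Z 41.4
tip x -0.029490849598402393
tcp jig -0.13213579814228787 -0.0007559671880450114 0.03829955372780131 [-3.14101226e+00  3.76111277e-04  8.79945634e-01] [ 0.6  0.  -2.1] 9.1
```

Emit:
move_arm --deltas '[0, 0, 0, 1, 0, 0.04, 1, 0, 0, 0, 2, 0, 0.04, 1, 0, 0, 0, 3.2, 0, 0.04, 1, 0, 0, 0, 4.4, 0, 0.04, 1, 0, 0, 0, 5.6, 0, 0.04, 1, 0, 0, 0, 6.7, 0, 0.04, 1, 0, 0, 0, 7.2, 0, 0.04, 1, 0, 0, 0, 7.2, 0, 0.04, 1]'

```text
time: 9.9
tool_pos: [0.5167, -0.0136, 0.0381]
ee_rot: [-3.141, 0.0, 0.879]
wrist_force: [0.8, 0.3, -0.6]
width: 0.0356
finger_force: 30.0
```

```bash
python3 meas.py ins | tail -7
```

```text
-50 292 Y [-25.7  29.9] Z 234.0
-40 754 Y [-24.5  28.5] Z 234.4
-30 758 Y [-20.6  25.4] Z 266.7
-20 110 Y [-14.5  29.8] Z 309.8
-10 371 Y [ 8.4 29.5] Z 398.6
tip x -0.029008035607534295
tcp jig -0.060849283677437 -0.0007613199569991742 0.03810248020692468 [-3.14137466e+00  4.05063695e-04  8.78487431e-01] [ 0.2  0.1 -1.8] 9.95
```

View pics/c_ins.png

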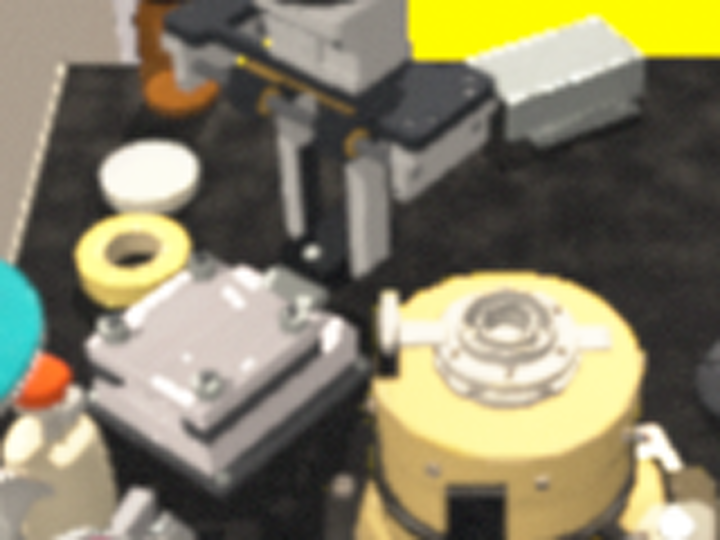

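The blade is in the gap, with the handle at crop (320,245) in front of the apron. The notch line is still about 3 mm short. I'll advance 3 mm, lower and release.

Emit:
move_arm --deltas '[0, 0, 0, 0.3, 0, 0, 1, 0, 0, 0, 0.3, 0, 0.15, 1, 0, 0, 0, 0.3, 0, 0.28, 1, 0, 0, 0, 0.3, 0, 0.28, 1, 0, 0, 0, 0.3, 0, 0.28, 1]'

```text
time: 10.45
tool_pos: [0.5181, -0.0121, 0.0354]
ee_rot: [-3.141, 0.0, 0.877]
wrist_force: [0.8, 0.4, -0.8]
width: 0.0355
finger_force: 30.0
```

Emit:
move_arm --deltas '[0, 0, 0, 0, 0, 0, 0, 0, 0, 0, 0, 0, 0, 0, 0, 0, 0, 0, 0, 0, 0, 0, 0, 0, 0, 0, 0, 0, 0, 0, 0, 0, 0, 0, 0]'

```text
time: 10.95
tool_pos: [0.5183, -0.0119, 0.0355]
ee_rot: [3.141, -0.0, 0.878]
wrist_force: [0.3, -0.3, -0.0]
width: 0.0469
finger_force: 0.0
```

Emit:
move_arm --deltas '[0, 0, 0, 0, 0, -2, 0, 0, 0, 0, 0, 0, -6, 0, 0, 0, 0, 0, 0, -10, 0, 0, 0, 0, -4, 0, -11, 0, 0, 0, 0, -8, 0, -11, 0, 0, 0, 0, -12, 0, -11, 0, 0, 0, 0, -12, 0, -11, 0]'

```text
time: 11.65
tool_pos: [0.4395, -0.1069, 0.1458]
ee_rot: [3.141, 0.001, 0.873]
wrist_force: [-0.1, 0.3, -0.9]
width: 0.0472
finger_force: 0.0
```

```bash
python3 - <<'E'
from h import *
s=snap('side','fin'); im=s['image'][180:260,190:310,::-1]
cv2.imwrite('pics/c_fin.png',cv2.resize(im,None,fx=6.5,fy=6.5,interpolation=cv2.INTER_CUBIC))
C=cloud(s); g0=np.array([.5547,.0332]); a=.876; ex=np.array([np.cos(a),np.sin(a)]); ey=np.array([-ex[1],ex[0]])
X=(C[...,:2]-g0)@ex; Y=(C[...,:2]-g0)@ey; Z=C[...,2]; d=s['depth']>0
for x in np.arange(-.1,.02,.01):
    m=d&(X>x)&(X<x+.01)&(abs(Y)<.025)&(Z>.034)&(Z<.07)
    if m.sum()>3: print(round(x*1000),m.sum(),'Y',np.percentile(Y[m]*1000,[3,97]).round(1),'Z',np.median(Z[m]*1000).round(1))
m=d&(X<-.015)&(X>-.12)&(abs(Y)<.03)&(Z>.044)&(Z<.06);print('handle',X[m].min(),X[m].max())
print(robot.get_obs()['time'])
E
```

```text
-90 40 Y [-14.3  17. ] Z 49.7
-80 42 Y [-16.2  17.9] Z 49.6
-70 47 Y [-16.1  17.3] Z 49.6
-60 45 Y [-15.  18.] Z 49.7
-50 51 Y [-17.   17.9] Z 49.6
-40 47 Y [-16.3  18.2] Z 49.5
-30 74 Y [-16.3  17.4] Z 41.3
-20 30 Y [-15.4  16.2] Z 38.2
0 41 Y [-23.   18.2] Z 55.0
10 54 Y [-23.3  20.5] Z 55.3
handle -0.09154985873514071 -0.025532831482636673
11.7
```

View pics/c_fin.png

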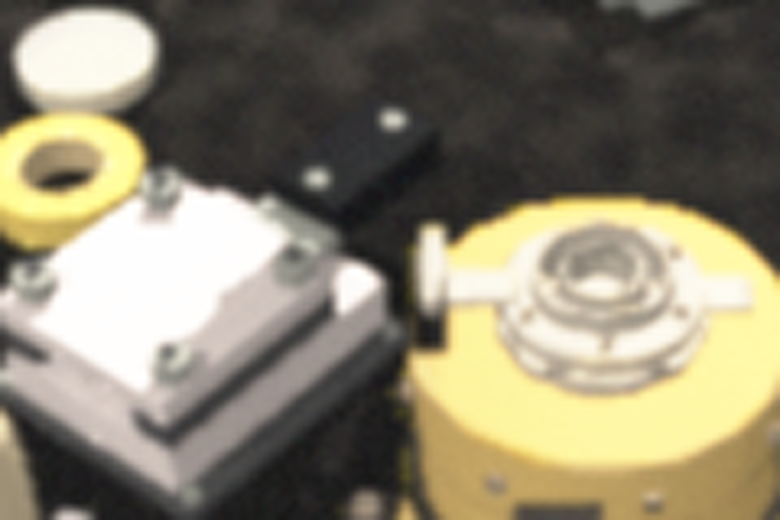

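The gauge lies level on the gap floor. The handle spans x -91 to -25 mm in the jig frame (nominal -90 to -25), centred within 1 mm, and the robot is clear, so I'll hand in.

```bash
python3 -c "
from bench import robot
print(robot.close_job())"
```

```text
the job is handed in; nothing more can be done
None
```

The job is handed in at about 12 s of the 51 s allowed. The gauge was drawn from the sleeve, laid flat and released, then slid into the silver jig by its handle; in the last picture it lies level in the gap with the notch line about 1 mm from the top plate's front edge. The bottle, dish, tape and timer were not touched as far as I could see, and the verdict was not shown to me.

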